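# Tuck the drip strip under the apron and hold it pressed flat

## Robot

A 6-joint arm with a two-finger parallel gripper is mounted at the origin on a cart in front of the work surface, level with it; the furniture and walls round the work are solid. World frame = base frame: x ahead of the robot, y to its left, z up, the work surface at z = 0. Lengths are in m, angles in rad, forces in N, time in s.
With the tool pointing down it reaches from about 0.425 to 0.95 m from the base axis. Payload 3.5 kg.
Tool frame: the origin (TCP) lies between the finger pads; the fingertips stand 14 mm ahead of it and the grasp point (between the pads) lies 5 mm behind it; z points along the fingers, y is the direction in which the jaws open and shut (so a half turn about z gives the same grasp; the last joint's range is limited). The gripper opens to 85 mm and grips with 20 to 120 N. Pads are 22 mm wide; open, the fingers measure 114 mm over their backs; the gripper's body (76 mm by 85 mm) begins 54 mm behind the grasp point. The pads swing forward as they close: fully open they stand 13 mm farther back than shut.
Start: joints at [0.967, 0.286, 1.577, -0, 1.279, -0.15], TCP at [0.296, 0.607, 0.213] pointing down, gripper open.
Joint ranges: [-2.77, 2.77], [-0.9, 2.22], [0.21, 2.48], [-1.53, 4.67], [0.24, 2.81], [-2.84, 2.84]. Speed limits (rad/s): [2.79, 2.79, 3.14, 3.14, 3.14, 3.14].

## Interface

Orientations are given as a unit quaternion [x, y, z, w].
In Python, from plant import ctrl gives the robot as it stands. The module is installed in compiled form; this text tells all that it offers.
- The arm moves only by the tool servo_tool, never from a script. Its argument "increments" is text: rows parted by semicolons, each of 7 numbers parted by spaces: the turn, a rotation vector about the tool's x, y, z in rad, then the shift along the tool's x, y, z in cm, then the finger opening in cm, from 0 to 8.54. In form: ax ay az dx dy dz claw; .... A call has 1 to 10 rows; each row is the pose to reach, as a shift and turn from the pose commanded when the call began, along the tool's axes at that moment; what a row does not reach only later rows make up. A row lasts 1/12 s, in which the tool goes at most 41.7 mm and 7.16 degrees, less where a joint would pass 70% of its speed; a pose out of reach is approached as far as the arm can. A call with a gripper value outside its range is refused whole. The fingers move at their own pace and stop on an object; "grip_force" is the grip in N (left out, the last holds). Time passes only in rows, so rows that repeat a pose let the fingers close. It gives the time, the measured TCP pose, the force and the opening at its end, in the units of the state.
- ctrl.get_state(): the state, without advancing time (a new reading comes with each control period).
- ctrl.read_camera(name): name is "scene" or "top" or "wrist"; returns (picture, depth): 400x640x3 uint8, red, green, blue; 400x640 float32, m along the optical axis (not along the pixel's ray), 0 where there is no reading.
- ctrl.camera_info(name): a dict with "camera_matrix" (3x3 intrinsics, pixels), "world_to_cam" (4x4, takes a point from world to camera coordinates). Camera axes: x right, y down, z forward; pixel columns grow to the right and rows downward; lengths in m; the calibration is good to about 2 mm. A picture is of the moment at which its call begins: read the wrist's pose just before it. camera_info takes no time and is no camera call; for the wrist camera it gives the pose at the moment of the call.
- ctrl.sign_off(): hands the job in, once; it reports no verdict.
The state is a dict: "time": time; "qpos": joint angles; "dq": joint speeds; "joint_efforts": joint torques, N m; "eef_pos": TCP position; "tcp_rot": TCP orientation; "contact_force": force on the tool from outside, world axes, zero at the start; "wrist_torque": the same for the moment, N m; "opening": opening from 0.0 (shut) to 1.0 (fully open).
Only numpy, scipy, OpenCV 4.12 (cv2) and the standard library are available. Lean on these libraries where they do the work, as an engineer would, in place of code of your own. Each camera call takes 0.05 s, during which the arm holds its last target.

## Task

Take the wider of the two metal angle strips by its upstand and slide its flat leg in under the hinged apron of the drip board, square and centred between the cheeks, until its plain edge is about 4 cm under the apron's front edge; do not lift the apron. Then press the strip firmly down (about 10 N) so that it lies flat on the board, and finish while still gripping it and pressing it there, so that it can be screwed down. Leave the narrower strip and the other things where they are.

Things in the scene. Friction and masses are not known exactly. Their poses are not given: they have to be found in the camera images.
- wide_strip: The wider aluminium angle strip, loose, 0.1 to 0.2 kg: flat leg 90 mm deep (x), 130 mm wide (y), 4 mm thick; along its back edge, x = -45 to -35 mm, an upright flange (upstand) 10 mm thick and 45 mm high over the underside, to be gripped over its thickness. Origin: centre of the leg's underside, on the worktop; +x points to the plain edge to be tucked in (x = +45 mm), z up.
- wide_strip_edge (a point): Middle of the plain edge of the wider strip, at its underside (strip x = +45, z = 0 mm); axes as the strip.
- wide_strip_upstand (a point): Middle of the top of the wider strip's upstand (strip x = -40, z = 45 mm); axes as the strip.
- narrow_strip: The narrower angle strip, the same shape but only 80 mm wide; origin and axes alike. It may stand to the left or right of the wider one. Not to be used.
- board: Drip board, fixed: a grey plate 200 mm deep (x) by 180 mm wide (y), top face 12 mm above the worktop. Origin: centre of its underside; +x points away from the robot, under the apron. In front of the apron (x = -100 to +15 mm) it is open and plain. Under the apron two cheeks 10 mm high leave an opening 160 mm wide (y = -80 to +80 mm); a block closes the back at x = +84 mm.
- apron_edge (a point): Middle of the front edge of the apron, a steel plate 178 mm wide and 3 mm thick that laps over the back part of the board. The edge is at board x = +15 mm and turned up slightly; the apron's underside is 10 mm above the board's top.
- lap_line (a point): Point on the board's top face (12 mm above the worktop), midway between the cheeks, straight below the apron's front edge; axes as the board: +x runs in under the apron.
- apron (a joint): Angle of the apron about its hinge at the board's back edge (board x = +92, z = 26 mm), rad: 0 as it lies, growing as its front edge is lifted (0.06 lifts the edge by about 5 mm). It weighs 80 g, is held down by its weight only and falls back.
- slide_box: Blue box of slides, 30 x 82 x 28 mm, loose bystander; origin centre of underside.
- film_roll: White roll standing on end, 60 mm across and 50 mm high, loose bystander; origin centre of underside.
- dropper: White dropper bottle, 36 mm across and 98 mm high, loose bystander; origin centre of underside.
Mind the look-alikes: they are no part of the job. What is shaped like the wide_strip but blue or green is not meant.

How it is judged:
On the way, in this order (a step that is already met when the one before it is completed fails the run):
1. the wider strip is gripped and lifted clear of the worktop (height (world z) of wide_strip above 0.015 m and contact force between the fingers and wide_strip above 1 N), for 0.2 s.
2. its plain edge is under the apron, between apron and board (x of wide_strip_edge in the frame of lap_line above 0.01 m and z of wide_strip_edge in the frame of lap_line between -0.003 and 0.008 m and y of wide_strip_edge in the frame of lap_line between -0.016 and 0.016 m), for 0.1 s.
At the end, for the whole second after the job is handed in: Wider strip flat on the board (3 mm, 0.04 rad), its plain edge 25 to 58 mm under the apron's front edge, within 13 mm of the middle and 0.10 rad of square; apron down (under 0.04 rad); gripper still gripping the strip (over 2 N) and pressing it on the board (over 5 N); at rest (x of wide_strip_edge in the frame of lap_line between 0.025 and 0.058 m and y of wide_strip_edge in the frame of lap_line between -0.013 and 0.013 m and z of wide_strip_edge in the frame of lap_line between -0.003 and 0.003 m and angle between the x axis of wide_strip and the x axis of board, either way round below 0.1 rad and angle between wide_strip's own z axis and vertical below 0.04 rad and contact force between wide_strip and board above 5 N and contact force between the fingers and wide_strip above 2 N and value of joint apron below 0.04 rad and linear speed of wide_strip below 0.02 m/s); the arm keeps its last pose, push and grip.
It fails at once if the apron was lifted (over 0.06 rad) (value of joint apron above 0.06 rad).
It fails at once if the narrower strip was moved by over 30 mm (distance of narrow_strip from where it was at the start of the episode above 0.03 m).
It fails at once if a bystander was moved by over 40 mm (distance of any of slide_box, film_roll, dropper from where it was at the start of the episode above 0.04 m).
It also fails if it takes over 40 s, if anything falls off the work surface, if the arm or the gripper's body presses on something with over 40 N, if the wrist force passes 120 N, or if a joint passes its speed limit or range.

## Working session

There is one attempt and no reset: what is moved stays moved. The work goes in short steps, Python scripts to look and compute and a tool call to move; the robot and the scene stay as the last step left them, time stands still between calls to the robot, and variables do not carry over. Pictures are saved under pics/ and viewed, and the job is handed in when it is done.

Besides the shell and the picture viewer there is one more tool, called after "Emit:" as name(argument=value, ...) on one line, values as JSON. servo_tool: Moves the arm, as the interface text tells. Its arguments: {"type":"object","properties":{"increments":{"type":"string"},"grip_force":{"type":"number"}},"required":["increments"]}

```bash
mkdir -p pics; python3 - <<'E'
from plant import ctrl
import cv2,numpy as np
for n in ["scene","top"]:
    p,d=ctrl.read_camera(n); cv2.imwrite(f"pics/{n}0.png",p[:,:,::-1]); np.save(f"{n}0.npy",d)
    i=ctrl.camera_info(n); print(n,np.round(i["camera_matrix"],1).tolist(),np.round(i["world_to_cam"],3).tolist())
s=ctrl.get_state();print(s)
E
```

```text
scene [[418.3, 0.0, 319.5], [0.0, 418.3, 200.7], [0.0, 0.0, 1.0]] [[0.709, -0.705, 0.017, -0.251], [-0.404, -0.426, -0.81, 0.31], [0.578, 0.567, -0.586, 0.811], [0.0, 0.0, 0.0, 1.0]]
top [[449.4, 0.0, 320.4], [0.0, 449.4, 201.1], [0.0, 0.0, 1.0]] [[0.073, -0.997, 0.002, 0.112], [-0.974, -0.071, -0.213, 0.474], [0.212, 0.014, -0.977, 1.314], [0.0, 0.0, 0.0, 1.0]]
{'time': 0.1, 'qpos': array([ 9.66967435e-01,  2.87111249e-01,  1.57804094e+00,  2.11064067e-05,
        1.27860034e+00, -1.50005067e-01]), 'dq': array([-2.40376645e-05, -2.18556448e-03, -3.67557774e-03,  1.23522383e-03,
        5.87957926e-04, -7.56959254e-04]), 'joint_efforts': array([ 8.02229933e-04, -4.07298732e+01, -2.93697792e+01, -1.13988488e-04,
        3.45434601e-03,  2.14194188e-06]), 'eef_pos': array([0.2955302 , 0.60615927, 0.21195716]), 'tcp_rot': array([ 2.24972515e-01,  9.74364511e-01, -1.00040941e-03, -4.06869620e-04]), 'contact_force': array([-0.22411687,  0.89565072,  0.00318926]), 'wrist_torque': array([ 0.0193583 , -0.02270355, -0.01197025]), 'opening': 0.9975527724636468}
```

View pics/scene0.png

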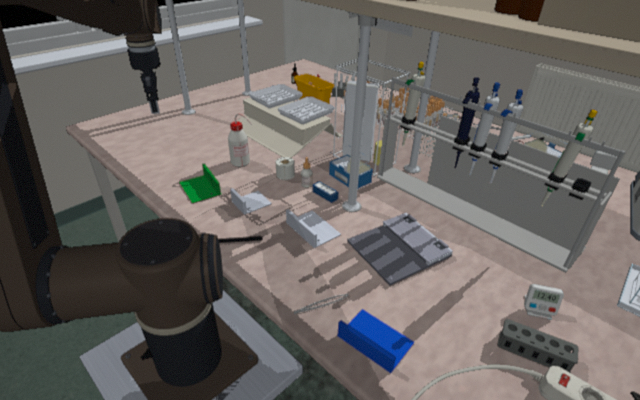

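View pics/top0.png

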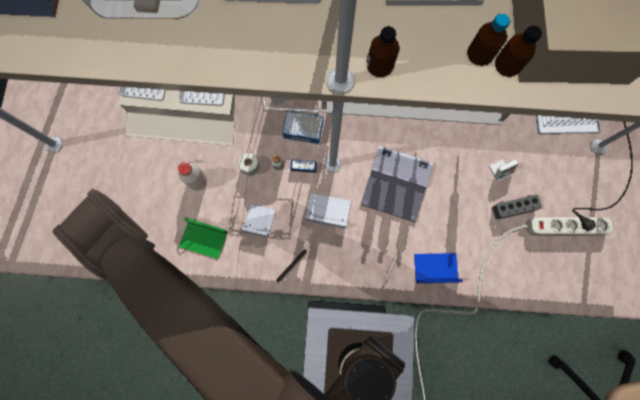

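Candidates in the top view: silver strips at (259,220) and (328,210), green look-alike at (203,238), blue look-alike at (436,268). The board is at (398,183). I'll check this in enlarged crops.

```bash
python3 - <<'E'
import cv2,numpy as np
p=cv2.imread("pics/top0.png")
a=p[190:245,230:360]; cv2.imwrite("pics/c1.png",cv2.resize(a,None,fx=6,fy=6,interpolation=cv2.INTER_CUBIC))
a=p[140:230,350:445]; cv2.imwrite("pics/c2.png",cv2.resize(a,None,fx=6,fy=6,interpolation=cv2.INTER_CUBIC))
a=cv2.imread("pics/scene0.png")[180:290,210:460]; cv2.imwrite("pics/c3.png",cv2.resize(a,None,fx=3,fy=3,interpolation=cv2.INTER_CUBIC))
E
```

```text
(no output)
```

View pics/c1.png

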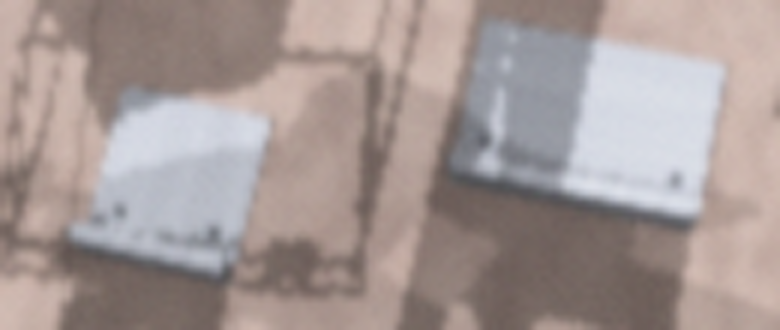

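View pics/c2.png

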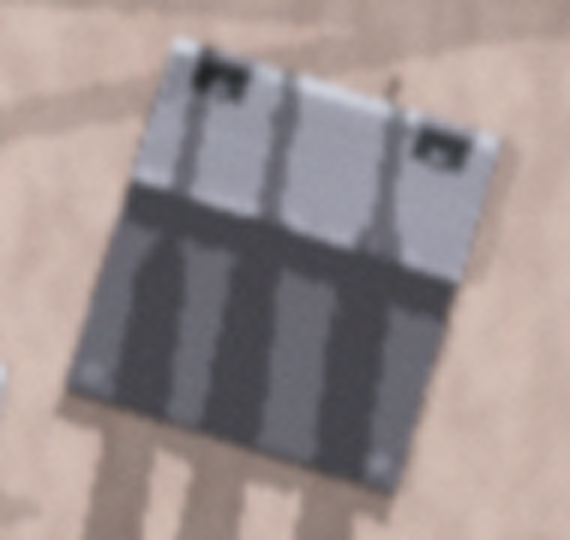

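View pics/c3.png

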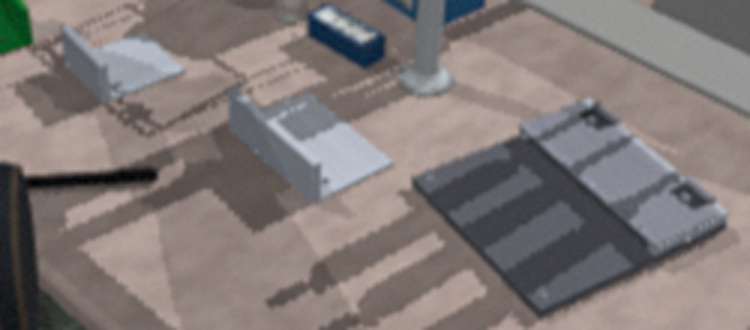

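```bash
cat > h.py <<'E'
import numpy as np,cv2
from plant import ctrl
def ray(n,uv,z,info=None):
    i=info or ctrl.camera_info(n);K=np.array(i["camera_matrix"]);T=np.array(i["world_to_cam"])
    R=T[:3,:3];o=-R.T@T[:3,3];d=R.T@np.linalg.inv(K)@np.array([*uv,1.]);return o+d*(z-o[2])/d[2]
def proj(n,P,info=None):
    i=info or ctrl.camera_info(n);K=np.array(i["camera_matrix"]);T=np.array(i["world_to_cam"])
    q=(T[:3,:3]@np.atleast_2d(P).T).T+T[:3,3];q=(K@q.T).T;return q[:,:2]/q[:,2:]
E
python3 - <<'E'
from h import *
f=lambda c,o:((c[0]+.5)/6-.5+o[0],(c[1]+.5)/6-.5+o[1])
o1=(230,190);o2=(350,140)
for nm,c,o,z in [("pL",(485,20),o1,.004),("pR",(725,65),o1,.004),("uL",(450,172),o1,.045),("uR",(697,215),o1,.045),
 ("nL",(122,90),o1,.004),("nR",(270,118),o1,.004),
 ("bFL",(70,393),o2,.012),("bFR",(390,495),o2,.012),("bBL",(175,40),o2,.026),("bBR",(500,135),o2,.026),("aL",(130,185),o2,.026),("aR",(460,283),o2,.026)]:
    print(nm,np.round(ray("top",f(c,o),z),4))
E
```

```text
pL [0.4984 0.1799 0.004 ]
pR [0.4834 0.0525 0.004 ]
uL [0.409  0.1898 0.045 ]
uR [0.3962 0.0643 0.045 ]
nL [0.447  0.3662 0.004 ]
nR [0.4378 0.2877 0.004 ]
bFL [0.4692 0.0184 0.012 ]
bFR [ 0.4276 -0.1491  0.012 ]
bBL [ 0.6611 -0.0258  0.026 ]
bBR [ 0.6212 -0.1986  0.026 ]
aL [ 0.5796 -0.0059  0.026 ]
aR [ 0.5393 -0.1794  0.026 ]
```

The wider strip is the right-hand one, top px (328,210). It measures 128 mm wide against 79 mm for the left one, and 89 mm deep. Next I'll write a helper that converts world targets to tool increments, then move above the strip.

```bash
cat >> h.py <<'E'
from scipy.spatial.transform import Rotation as Ro
def inc(p,yaw):
    """increments to bring tool pointing straight down at p with tool y along world yaw (rad)"""
    s=ctrl.get_state();R=Ro.from_quat(s["tcp_rot"])
    y=np.array([np.cos(yaw),np.sin(yaw),0]);z=np.array([0,0,-1.]);x=np.cross(y,z)
    T=Ro.from_matrix(np.c_[x,y,z])
    print("turn",np.round((R.inv()*T).as_rotvec(),4),"shift cm",np.round(R.inv().apply(np.array(p)-s["eef_pos"])*100,2))
    print("eef",np.round(s["eef_pos"],4),"tilt",np.round(R.apply([0,0,1]),4),"F",np.round(s["contact_force"],1),"t",round(s["time"],2),"op",round(s["opening"],3))
E
python3 -c "
from h import *
inc([.42,.125,.21],np.radians(-7.1))"
```

```text
turn [-2.1000e-03  1.0000e-03  1.2409e+00] shift cm [-32.28 -37.79   0.27]
eef [0.2955 0.6062 0.212 ] tilt [-0.0012 -0.0018 -1.    ] F [-0.2  0.9  0. ] t 0.1 op 0.998
```

Emit:
servo_tool(increments="0 0 0.12 -3.2 -3.8 0 8.5; 0 0 0.24 -6.4 -7.6 0 8.5; 0 0 0.36 -9.6 -11.3 0 8.5; 0 0 0.48 -12.8 -15 0 8.5; 0 0 0.6 -16 -18.8 0 8.5; 0 0 0.72 -19.2 -22.5 0 8.5; 0 0 0.84 -22.4 -26.2 0 8.5; 0 0 0.96 -25.6 -30 0 8.5; 0 0 1.08 -28.8 -33.7 0 8.5; 0 0 1.2 -32 -37.5 0 8.5", grip_force=80)

```text
time: 0.93
eef_pos: [0.3998, 0.2014, 0.2129]
tcp_rot: [0.738, 0.675, -0.0, -0.0]
contact_force: [0.5, 0.1, 0.5]
opening: 1.0
```

```bash
python3 - <<'E'
from h import *
inc([.42,.125,.21],np.radians(-7.1))
i=ctrl.camera_info("wrist")
p,d=ctrl.read_camera("wrist");cv2.imwrite("pics/w1.png",p[:,:,::-1])
p2,_=ctrl.read_camera("top");cv2.imwrite("pics/top1.png",p2[:,:,::-1])
T=np.array(i["world_to_cam"]);print(-T[:3,:3].T@T[:3,3],T[2,:3])
import pickle;pickle.dump(i,open("w1.pkl","wb"))
E
```

```text
turn [-0.0001  0.0001  0.0356] shift cm [-7.43  2.69  0.29]
eef [0.3998 0.2014 0.2129] tilt [-1.e-04 -1.e-04 -1.e+00] F [0.5 0.1 0.5] t 0.93 op 1.0
[0.40688818 0.2690157  0.37351106] [-0.02368437 -0.26746785 -0.96327566]
```

View pics/w1.png

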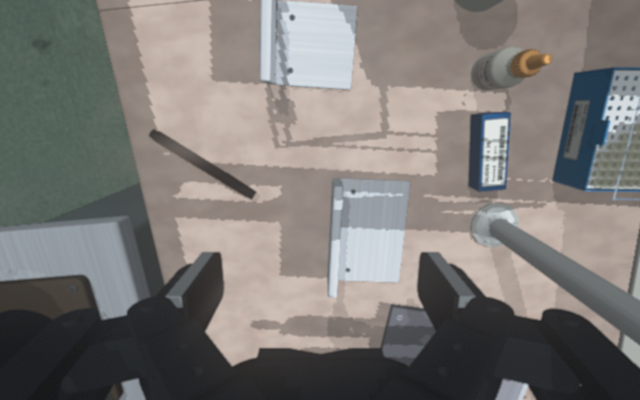

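The wrist view shows the wide strip at (368,232), with its upstand at x≈336, the narrow strip at (312,45), and the board corner at (405,325). I'll enlarge it to refine the pose.

```bash
python3 - <<'E'
import cv2
p=cv2.imread("pics/w1.png")
cv2.imwrite("pics/c4.png",cv2.resize(p[170:305,320:420],None,fx=4.4,fy=4.4,interpolation=cv2.INTER_CUBIC))
p=cv2.imread("pics/top1.png")
cv2.imwrite("pics/c5.png",cv2.resize(p[140:240,290:445],None,fx=5,fy=5,interpolation=cv2.INTER_CUBIC))
E
```

```text
(no output)
```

View pics/c4.png

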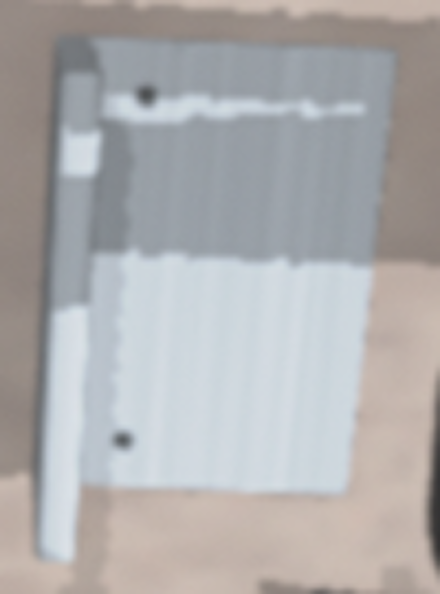

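View pics/c5.png

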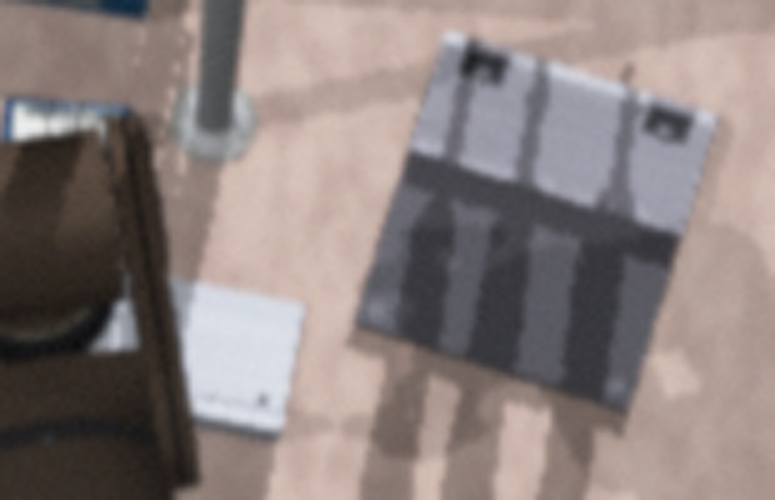

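```bash
python3 - <<'E'
from h import *
import pickle
i=pickle.load(open("w1.pkl","rb"))
f=lambda c:((c[0]+.5)/4.4-.5+320,(c[1]+.5)/4.4-.5+170)
P={}
for n,c,z in [("pL",(396,48),.004),("pR",(346,493),.004),("uoL",(62,42),.045),("uiL",(100,50),.045),("uoR",(40,556),.045),("uiR",(72,560),.045)]:
    P[n]=ray(0,f(c),z,i);print(n,np.round(P[n],4))
g=(P["pL"]+P["pR"])/2; u=(P["uoL"]+P["uiL"]+P["uoR"]+P["uiR"])/4
print(g,u,np.degrees(np.arctan2(*(g-u)[1::-1])),np.linalg.norm((g-u)[:2]))
e=P["pL"]-P["pR"];print(np.degrees(np.arctan2(-e[0],e[1])),np.linalg.norm(e))
e=P["uoL"]-P["uoR"];print(np.degrees(np.arctan2(-e[0],e[1])),np.linalg.norm(e))
inc([u[0],u[1],.1],np.radians(-6.8))
E
```

```text
pL [0.5023 0.1806 0.004 ]
pR [0.4859 0.052  0.004 ]
uoL [0.4146 0.1987 0.045 ]
uiL [0.4233 0.1961 0.045 ]
uoR [0.3984 0.0651 0.045 ]
uiR [0.4065 0.0632 0.045 ]
[0.49408603 0.11629401 0.004     ] [0.41071164 0.13077113 0.045     ] -9.850610502784567 0.0846219590243672
-7.252452464082444 0.12957354933050785
-6.905554079863437 0.13462416651022546
turn [0.0004 0.0018 0.0255] shift cm [-6.63  1.57 11.3 ]
eef [0.4013 0.1985 0.2129] tilt [ 2.0e-04 -1.8e-03 -1.0e+00] F [ 0.1  0.7 -0.5] t 1.03 op 0.996
```

```bash
python3 - <<'E'
from h import *
inc([.4095,.1275,.1],np.radians(-7.1))
E
```

```text
turn [0.0004 0.0018 0.0307] shift cm [-6.97  1.48 11.3 ]
eef [0.4013 0.1985 0.2129] tilt [ 2.0e-04 -1.8e-03 -1.0e+00] F [ 0.1  0.7 -0.5] t 1.03 op 0.996
```

Emit:
servo_tool(increments="0 0 0.015 -2.5 0.5 2.5 8.5; 0 0 0.03 -5 1 5 8.5; 0 0 0.03 -6.5 1.4 7.5 8.5; 0 0 0.03 -7 1.5 10 8.5; 0 0 0.03 -7 1.5 11.3 8.5; 0 0 0.03 -7 1.5 11.3 8.5; 0 0 0.03 -7 1.5 11.3 8.5")

```text
time: 1.62
eef_pos: [0.4085, 0.1325, 0.0995]
tcp_rot: [0.746, 0.666, -0.001, -0.001]
contact_force: [1.1, 0.4, 0.3]
opening: 0.992
```

```bash
python3 - <<'E'
from h import *
inc([.4095,.1275,.027],np.radians(-7.1))
i=ctrl.camera_info("wrist")
p,d=ctrl.read_camera("wrist");cv2.imwrite("pics/w2.png",p[:,:,::-1])
E
```

```text
turn [-0.0023  0.0003  0.0115] shift cm [-0.49  0.17  7.25]
eef [0.4085 0.1325 0.0995] tilt [-0.0023  0.     -1.    ] F [1.1 0.4 0.3] t 1.62 op 0.992
```

View pics/w2.png

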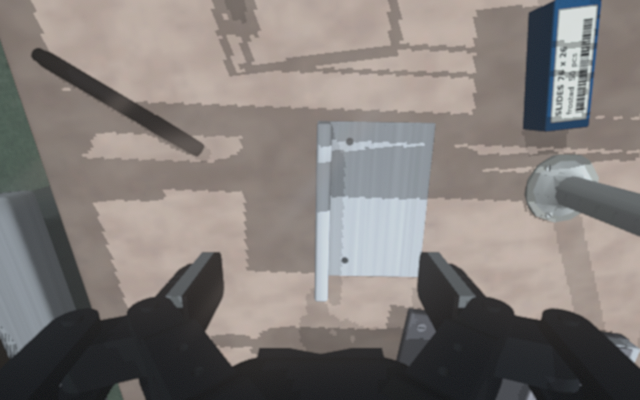

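The jaws straddle the upstand (px ≈322, image centre 320). Going down.

Emit:
servo_tool(increments="0 0 0 0 0 2.5 8.5; 0 0 0 0 0 5 8.5; 0 0 0 0 0 6.5 8.5; 0 0 0 0 0 7.2 8.5; 0 0 0 0 0 7.2 8.5; 0 0 0 0 0 7.2 8.5")

```text
time: 2.17
eef_pos: [0.4103, 0.1327, 0.0294]
tcp_rot: [0.746, 0.666, 0.001, 0.001]
contact_force: [0.6, 0.6, 1.1]
opening: 0.994
```

```bash
python3 - <<'E'
from h import *
inc([.4095,.1275,.027],np.radians(-7.1))
p,d=ctrl.read_camera("wrist");cv2.imwrite("pics/w3.png",p[:,:,::-1])
E
```

```text
turn [ 0.002  -0.0004  0.0116] shift cm [-0.52 -0.03  0.24]
eef [0.4103 0.1327 0.0294] tilt [ 2.e-03  2.e-04 -1.e+00] F [0.6 0.6 1.1] t 2.17 op 0.994
```

View pics/w3.png

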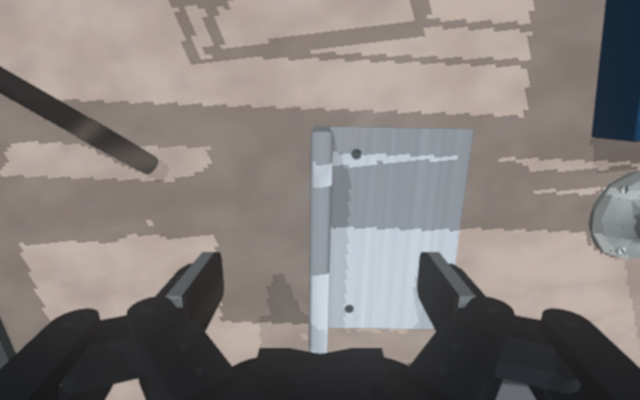

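Emit:
servo_tool(increments="0 0 0.01 -0.4 0 0.2 8.5; 0 0 0.01 -0.4 0 0.2 3; 0 0 0.01 -0.4 0 0.2 0; 0 0 0.01 -0.4 0 0.2 0; 0 0 0.01 -0.4 0 0.2 0; 0 0 0.01 -0.4 0 0.2 0; 0 0 0.01 -0.4 0 0.2 0; 0 0 0.01 -0.4 0 0.2 0; 0 0 0.01 -0.4 0 0.2 0; 0 0 0.01 -0.4 0 0.2 0", grip_force=80)

```text
time: 3.05
eef_pos: [0.4098, 0.1284, 0.027]
tcp_rot: [0.749, 0.662, 0.001, 0.001]
contact_force: [0.4, 0.5, 4.8]
opening: -0.007
```

Emit:
servo_tool(increments="0 0 0 0 0 0 0; 0 0 0 0 0 0 0; 0 0 0 0 0 0 0; 0 0 0 0 0 0 0")

```text
time: 3.38
eef_pos: [0.4098, 0.1284, 0.0269]
tcp_rot: [0.749, 0.662, 0.001, 0.001]
contact_force: [0.8, -0.3, 4.5]
opening: -0.001
```

The opening reads shut (0) where I expected about 0.12, so I'll look before lifting.

```bash
python3 - <<'E'
from h import *
inc([.4095,.1275,.027],np.radians(-7.1))
p,d=ctrl.read_camera("wrist");cv2.imwrite("pics/w4.png",p[:,:,::-1])
p,d=ctrl.read_camera("scene");cv2.imwrite("pics/s4.png",cv2.resize(p[150:300,230:430,::-1],None,fx=4,fy=4,interpolation=2))
E
```

```text
turn [ 0.002  -0.0004  0.0009] shift cm [-0.09 -0.02 -0.01]
eef [0.4098 0.1284 0.0269] tilt [ 2.e-03  1.e-04 -1.e+00] F [ 0.8 -0.3  4.5] t 3.38 op -0.001
```

View pics/w4.png

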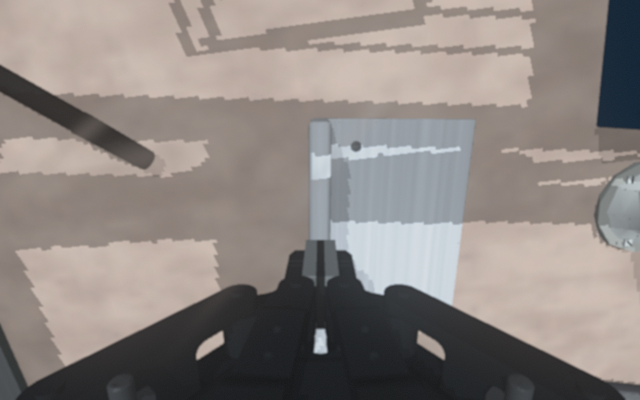

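View pics/s4.png

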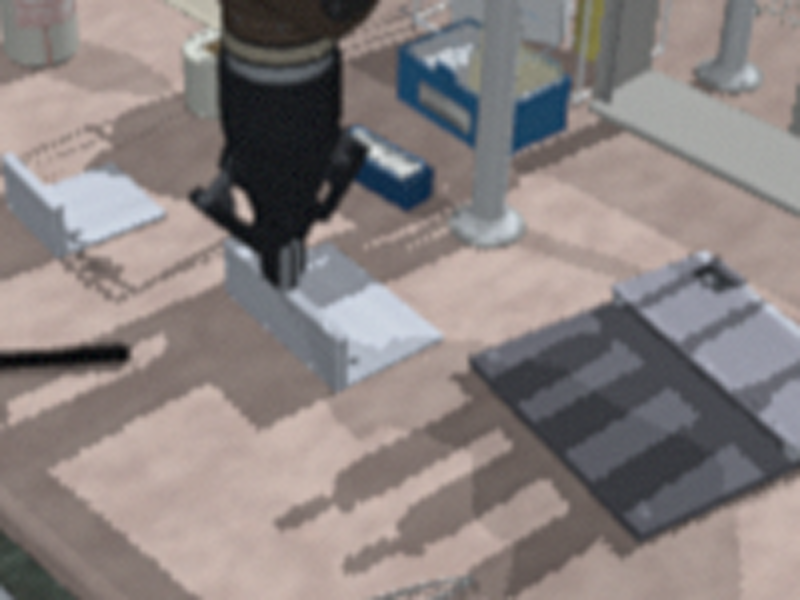

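```bash
python3 - <<'E'
import cv2
p=cv2.imread("pics/w4.png")
cv2.imwrite("pics/c6.png",cv2.resize(p[220:370,270:370],None,fx=4,fy=4,interpolation=2))
E
```

```text
(no output)
```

View pics/c6.png

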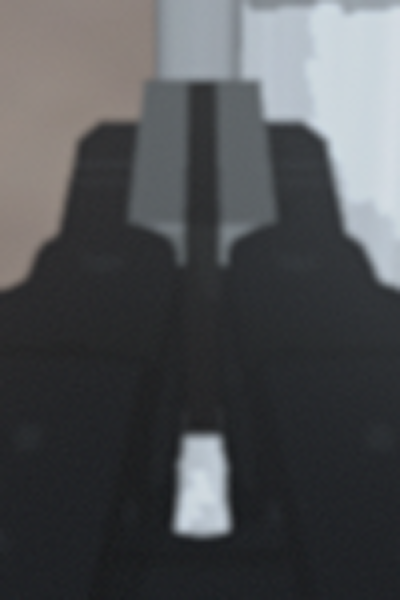

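```bash
python3 - <<'E'
from h import *
i=ctrl.camera_info("wrist")
T=np.array(i["world_to_cam"]);print(-T[:3,:3].T@T[:3,3],T[2,:3])
s=ctrl.get_state();R=Ro.from_quat(s["tcp_rot"]);
for v in [[0,0,0],[0,0,.014],[0,0,-.005],[-.011,0,.014],[.011,0,.014]]:
  P=s["eef_pos"]+R.apply(v);print(v,P,proj(0,P,i))
p,d=ctrl.read_camera("wrist")
K=np.array(i["camera_matrix"])
def w(u,v):
    z=d[v,u];c=np.array([(u-K[0,2])*z/K[0,0],(v-K[1,2])*z/K[1,1],z]);return T[:3,:3].T@(c-T[:3,3])
for u,v in [(320,150),(320,200),(320,235),(310,245),(312,260),(330,245),(330,260),(320,245),(320,260),(320,345),(320,300),(400,200),(350,240),(300,265)]: print(u,v,np.round(w(u,v),4))
E
```

```text
[0.41890712 0.19569825 0.18758703] [-0.03088818 -0.26627923 -0.9634009 ]
[0, 0, 0] [0.40976077 0.12836245 0.02692172] [[317.96599299 242.7546974 ]]
[0, 0, 0.014] [0.40978837 0.12836413 0.01292175] [[318.10722136 233.0548347 ]]
[0, 0, -0.005] [0.40975091 0.12836185 0.03192171] [[317.91006514 246.59593988]]
[-0.011, 0, 0.014] [0.40843891 0.11744722 0.01291778] [[318.16371862 250.92720129]]
[0.011, 0, 0.014] [0.41113783 0.13928104 0.01292571] [[318.04890637 214.60744649]]
320 150 [0.4171 0.1786 0.0449]
320 200 [0.4143 0.1564 0.0451]
320 235 [0.4123 0.14   0.0458]
310 245 [0.4078 0.1394 0.0546]
312 260 [0.4089 0.139  0.0689]
330 245 [0.4164 0.1387 0.0557]
330 260 [0.416  0.1385 0.0698]
320 245 [0.4121 0.1388 0.0545]
320 260 [0.4121 0.1389 0.0695]
320 345 [0.4047 0.08   0.0453]
320 300 [0.4108 0.1292 0.0822]
400 200 [0.4591 0.1391 0.0035]
350 240 [0.4278 0.118  0.0038]
300 265 [0.4035 0.1361 0.0661]
```

Depth shows the shut pads ending at z≈0.047–0.05, on top of the upstand. The tips are not at 0.013, where the reported TCP and the stated tip offset would put them. I'll lift and measure the real fingertip offset.

Emit:
servo_tool(increments="0 0 0 0 0 -2 0; 0 0 0 0 0 -4 0; 0 0 0 0 0 -4 0; 0 0 0 0 0 -4 0")

```text
time: 3.87
eef_pos: [0.4089, 0.1284, 0.0664]
tcp_rot: [0.749, 0.662, 0.0, 0.0]
contact_force: [-0.2, -0.6, -0.6]
opening: -0.001
```

```bash
python3 - <<'E'
from h import *
inc([.4095,.1275,.027],np.radians(-7.1))
i=ctrl.camera_info("wrist");s=ctrl.get_state();R=Ro.from_quat(s["tcp_rot"])
p,d=ctrl.read_camera("wrist");cv2.imwrite("pics/w5.png",p[:,:,::-1])
cv2.imwrite("pics/c7.png",cv2.resize(p[200:400,240:400,::-1],None,fx=3,fy=3,interpolation=2))
T=np.array(i["world_to_cam"]);K=np.array(i["camera_matrix"])
def w(u,v):
    z=d[v,u];c=np.array([(u-K[0,2])*z/K[0,0],(v-K[1,2])*z/K[1,1],z]);return T[:3,:3].T@(c-T[:3,3])
for u in (312,320,328):
  for v in range(228,262,3): print(u,v,np.round(w(u,v),4),np.round(R.inv().apply(w(u,v)-s["eef_pos"])*1000,1))
p,d=ctrl.read_camera("scene");cv2.imwrite("pics/s5.png",cv2.resize(p[150:300,230:430,::-1],None,fx=4,fy=4,interpolation=2))
E
```

```text
turn [ 0.0009 -0.0002  0.001 ] shift cm [-0.08  0.07  3.94]
eef [0.4089 0.1284 0.0664] tilt [ 9.e-04  1.e-04 -1.e+00] F [-0.2 -0.6 -0.6] t 3.87 op -0.001
312 228 [ 0.4021  0.1124 -0.0006] [-16.6  -4.9  67. ]
312 231 [0.4019 0.1106 0.0008] [-18.5  -4.8  65.7]
312 234 [0.4015 0.108  0.    ] [-21.1  -4.9  66.4]
312 237 [ 0.4011  0.1053 -0.0009] [-23.9  -4.9  67.3]
312 240 [0.4076 0.1389 0.0876] [ 10.3  -2.6 -21.2]
312 243 [0.4078 0.1396 0.0927] [ 11.   -2.5 -26.3]
312 246 [0.4078 0.1392 0.0951] [ 10.6  -2.4 -28.6]
312 249 [0.4078 0.1393 0.0985] [ 10.7  -2.3 -32. ]
312 252 [0.4078 0.1388 0.1005] [ 10.3  -2.3 -34. ]
312 255 [0.408  0.1395 0.1049] [ 11.   -2.2 -38.5]
312 258 [0.408  0.1392 0.107 ] [ 10.7  -2.1 -40.6]
312 261 [0.4081 0.1395 0.1103] [ 11.   -2.1 -43.9]
320 228 [0.41   0.1285 0.0449] [ 0.3  1.  21.5]
320 231 [0.4098 0.1268 0.0454] [-1.4  1.  21. ]
320 234 [0.4095 0.1251 0.0459] [-3.1  1.  20.5]
320 237 [0.4093 0.123  0.0453] [-5.3  1.  21.2]
320 240 [0.4112 0.1389 0.0887] [ 10.8   1.1 -22.3]
320 243 [0.4112 0.1387 0.0917] [ 10.6   1.  -25.3]
320 246 [0.4112 0.139  0.0957] [ 1
[... 171 characters left out ...]
20 258 [0.4112 0.1391 0.1076] [ 10.9   1.  -41.1]
320 261 [0.4112 0.139  0.1102] [ 10.9   1.  -43.7]
328 228 [0.4146 0.1279 0.045 ] [ 0.3  5.8 21.4]
328 231 [0.4144 0.1261 0.0451] [-1.6  5.8 21.3]
328 234 [0.4142 0.1233 0.0427] [-4.4  5.8 23.7]
328 237 [0.414  0.1223 0.045 ] [-5.4  5.8 21.4]
328 240 [0.4148 0.1385 0.0888] [ 10.8   4.7 -22.4]
328 243 [0.4147 0.1382 0.0915] [ 10.5   4.6 -25.1]
328 246 [0.4147 0.1388 0.0962] [ 11.1   4.5 -29.8]
328 249 [0.4146 0.1386 0.0988] [ 10.9   4.4 -32.4]
328 252 [0.4145 0.138  0.1006] [ 10.3   4.4 -34.2]
328 255 [0.4144 0.1383 0.104 ] [ 10.5   4.3 -37.6]
328 258 [0.4144 0.139  0.1083] [ 11.2   4.2 -41.8]
328 261 [0.4143 0.1388 0.1105] [ 11.1   4.2 -44.1]
```

View pics/c7.png

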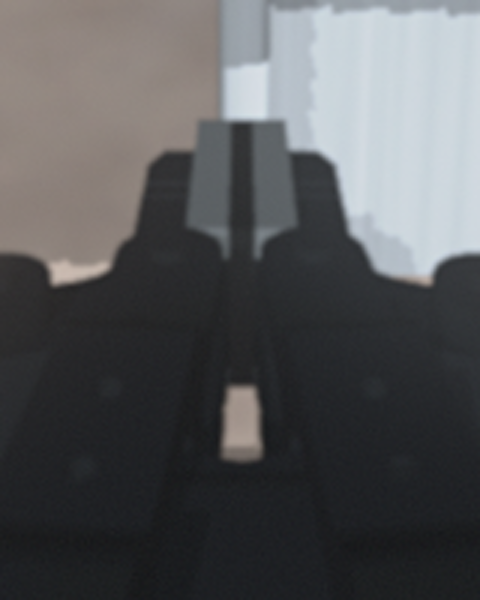

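View pics/s5.png

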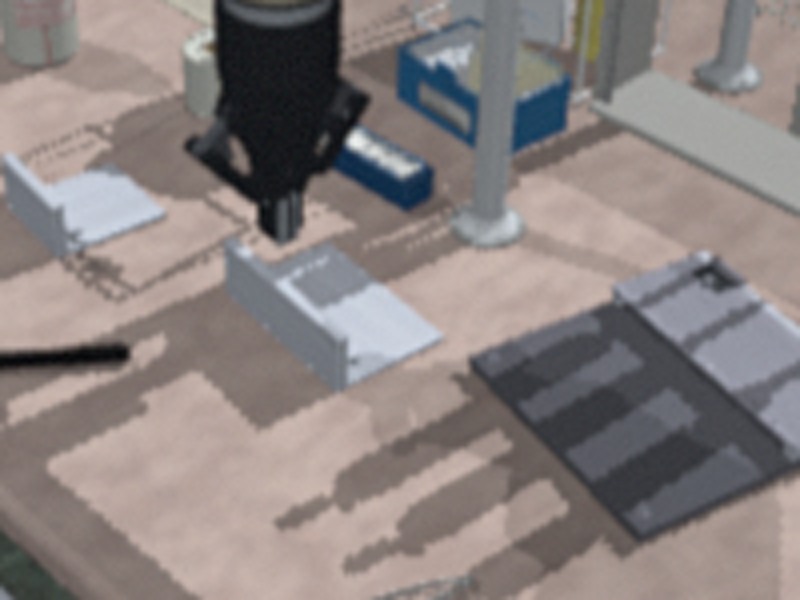

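Measured: the shut tips are at tool z ≈ −21 mm, where the interface text says +14 mm. Reported z is therefore about 35 mm too low relative to the real fingers. The lateral offset is about 1 mm, which is fine. I'll work with tip z = reported z + 0.021, so the grasp is at reported z ≈ −0.008. Opening, then descending 7.4 cm.

Emit:
servo_tool(increments="0 0 0 0 0 0 8.5; 0 0 0 0 0 0 8.5; 0 0 0 0 0 0 8.5; 0 0 0 0 0 0 8.5; 0 0 0 0 0 0 8.5; 0 0 0 0 0 0 8.5; 0 0 0 0 0 0 8.5; 0 0 0 0 0 0 8.5")

```text
time: 4.63
eef_pos: [0.4089, 0.1283, 0.0663]
tcp_rot: [0.749, 0.662, 0.0, 0.0]
contact_force: [-0.1, -1.0, 0.3]
opening: 0.994
```

Emit:
servo_tool(increments="0 0 0 0 0 2 8.5; 0 0 0 0 0 4 8.5; 0 0 0 0 0 5.5 8.5; 0 0 0 0 0 6.3 8.5; 0 0 0 0 0 6.8 8.5; 0 0 0 0 0 7.1 8.5; 0 0 0 0 0 7.3 8.5; 0 0 0 0 0 7.3 8.5")

```text
time: 5.3
eef_pos: [0.4092, 0.1283, -0.0065]
tcp_rot: [0.749, 0.662, 0.0, 0.0]
contact_force: [-0.9, 0.6, -0.5]
opening: 0.996
```

Emit:
servo_tool(increments="0 0 0 0 0 0 0; 0 0 0 0 0 0 0; 0 0 0 0 0 0 0; 0 0 0 0 0 0 0; 0 0 0 0 0 0 0; 0 0 0 0 0 0 0; 0 0 0 0 0 0 0; 0 0 0 0 0 0 0; 0 0 0 0 0 0 0; 0 0 0 0 0 0 0", grip_force=80)

```text
time: 6.13
eef_pos: [0.4091, 0.1283, -0.0065]
tcp_rot: [0.749, 0.662, 0.0, 0.0]
contact_force: [-0.1, 0.9, 2.1]
opening: 0.105
```

```bash
python3 - <<'E'
from h import *
inc([.4095,.1275,-.008],np.radians(-7.1))
p,d=ctrl.read_camera("wrist");cv2.imwrite("pics/w6.png",p[:,:,::-1])
E
```

```text
turn [ 0.0005 -0.0001  0.0009] shift cm [-0.08  0.05  0.15]
eef [ 0.4091  0.1283 -0.0065] tilt [ 6.e-04  0.e+00 -1.e+00] F [-0.1  0.9  2.1] t 6.13 op 0.105
```

View pics/w6.png

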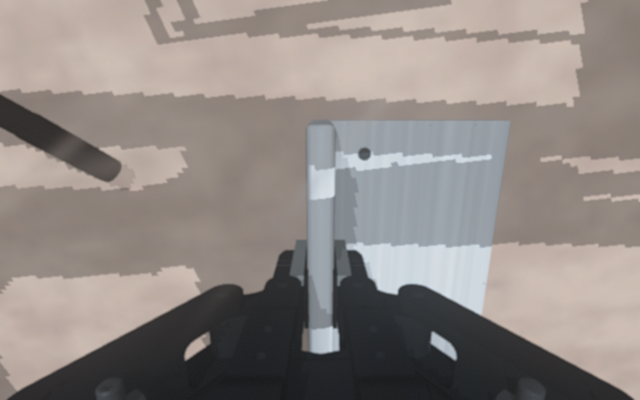

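Gripped: the opening is 0.105 (≈9 mm) and the upstand sits between the pads, around px (320,300). Lifting 6 cm.

Emit:
servo_tool(increments="0 0 0 0 0 -1 0; 0 0 0 0 0 -2.5 0; 0 0 0 0 0 -4 0; 0 0 0 0 0 -5.5 0; 0 0 0 0 0 -6.5 0; 0 0 0 0 0 -6.5 0; 0 0 0 0 0 -6.5 0; 0 0 0 0 0 -6.5 0")

```text
time: 6.85
eef_pos: [0.408, 0.1282, 0.0575]
tcp_rot: [0.749, 0.662, -0.001, -0.0]
contact_force: [-0.8, -0.0, -1.3]
opening: 0.103
```

```bash
python3 - <<'E'
from h import *
inc([.4475,-.0666,.06],np.radians(-13.1))
i=ctrl.camera_info("wrist");s=ctrl.get_state();R=Ro.from_quat(s["tcp_rot"])
p,d=ctrl.read_camera("wrist");cv2.imwrite("pics/w7.png",p[:,:,::-1])
T=np.array(i["world_to_cam"]);K=np.array(i["camera_matrix"])
v,u=np.mgrid[0:400,0:640];c=np.stack([(u-K[0,2])*d/K[0,0],(v-K[1,2])*d/K[1,1],d],-1)
W=(c-T[:3,3])@T[:3,:3];L=R.inv().apply((W-s["eef_pos"]).reshape(-1,3)).reshape(400,640,3)
np.save("L7.npy",L)
for uu,vv in [(380,150),(450,150),(500,150),(380,250),(450,250),(450,200),(322,150),(322,250)]: print(uu,vv,np.round(W[vv,uu],4),np.round(L[vv,uu]*1e3,1))
E
```

```text
turn [-0.0016  0.0004  0.1056] shift cm [-18.85   6.31  -0.26]
eef [0.408  0.1282 0.0575] tilt [-1.6e-03 -1.0e-04 -1.0e+00] F [-0.8 -0.  -1.3] t 6.85 op 0.103
380 150 [0.4421 0.1743 0.0687] [ 50.   28.2 -11.3]
450 150 [0.4735 0.1704 0.0689] [ 49.9  59.8 -11.5]
500 150 [0.4963 0.1675 0.0681] [ 49.8  82.8 -10.8]
380 250 [0.4387 0.1246 0.0669] [ 0.1 30.9 -9.5]
450 250 [0.473  0.1207 0.0678] [  0.5  65.4 -10.5]
450 200 [0.4735 0.1465 0.0678] [ 26.2  62.7 -10.4]
322 150 [0.4165 0.1823 0.1078] [ 54.7   1.8 -50.4]
322 250 [0.4121 0.1468 0.1087] [ 18.9   1.8 -51.2]
```

View pics/w7.png

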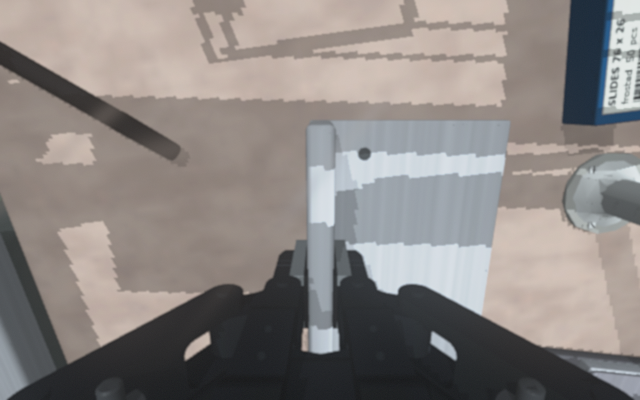

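```bash
python3 - <<'E'
import numpy as np
L=np.load("L7.npy")*1e3
for u in (350,400,450,495): 
    col=[v for v in range(100,180) if abs(L[v,u,2]+10.8)<4]; print("end",u,col[0],np.round(L[col[0],u],1))
for v in (130,150,180,210,240,270):
    r=[u for u in range(420,540) if abs(L[v,u,2]+10.8)<4]; print("edge",v,r[-1],np.round(L[v,r[-1]],1))
for v in (140,180,220):
    r=[u for u in range(290,345) if abs(L[v,u,2]+50.6)<4]; print("up",v,np.round(L[v,r[0]],1),np.round(L[v,r[-1]],1))
E
```

```text
end 350 120 [63.1 14.6 -9.1]
end 400 120 [63.1 36.9 -9.4]
end 450 120 [ 63.1  59.  -10.2]
end 495 120 [63.  79.6 -9. ]
edge 130 509 [ 58.7  86.  -10. ]
edge 150 506 [ 49.8  85.6 -10.7]
edge 180 501 [35.5 86.5 -8.8]
edge 210 497 [21.  86.1 -9.9]
edge 240 492 [  5.7  85.7 -10.2]
edge 270 488 [-11.   86.3  -9.4]
up 140 [ 57.9  -3.6 -49. ] [ 58.    6.1 -50. ]
up 180 [ 44.6  -3.3 -51. ] [ 44.3   6.3 -49.7]
up 220 [ 29.8  -3.6 -49.8] [ 29.9   6.1 -50. ]
```

```bash
python3 - <<'E'
from h import *
print(ray("top",(333,166),0),ray("top",(325,166),0))
inc([.4475,-.0666,.06],np.radians(-13.1))
E
```

```text
[0.593084  0.1146648 0.       ] [0.59120243 0.14025436 0.        ]
turn [-0.0021  0.0005  0.1056] shift cm [-18.85   6.33  -0.29]
eef [0.4078 0.1282 0.0572] tilt [-2.2e-03 -2.0e-04 -1.0e+00] F [-0.4 -0.4 -1.6] t 6.9 op 0.109
```

Emit:
servo_tool(increments="0 0 0.01 -2 0.3 0 0; 0 0 0.03 -5 1 0 0; 0 0 0.05 -8 2 0 0; 0 0 0.07 -11 3.2 0 0; 0 0 0.09 -14 4.5 0 0; 0 0 0.105 -16.5 5.5 0 0; 0 0 0.105 -18.2 6.1 0 0; 0 0 0.105 -18.8 6.3 0 0; 0 0 0.105 -18.8 6.3 0 0; 0 0 0.105 -18.8 6.3 0 0")

```text
time: 7.73
eef_pos: [0.4474, -0.0653, 0.0573]
tcp_rot: [0.783, 0.622, -0.0, -0.001]
contact_force: [0.4, 0.1, -0.8]
opening: 0.107
```

```bash
python3 - <<'E'
from h import *
import pickle
inc([.4475,-.0666,.06],np.radians(-13.1))
i=ctrl.camera_info("wrist");s=ctrl.get_state()
p,d=ctrl.read_camera("wrist");cv2.imwrite("pics/w8.png",p[:,:,::-1]);pickle.dump((i,s,d),open("w8.pkl","wb"))
p,d=ctrl.read_camera("top");cv2.imwrite("pics/t8.png",cv2.resize(p[130:250,290:450,::-1],None,fx=5,fy=5,interpolation=2))
p,d=ctrl.read_camera("scene");cv2.imwrite("pics/s8.png",cv2.resize(p[150:300,280:480,::-1],None,fx=4,fy=4,interpolation=2))
E
```

```text
turn [-0.0024 -0.0008  0.0001] shift cm [-0.12  0.04 -0.27]
eef [ 0.4474 -0.0653  0.0573] tilt [-0.0021  0.0013 -1.    ] F [ 0.4  0.1 -0.8] t 7.73 op 0.107
```

View pics/w8.png

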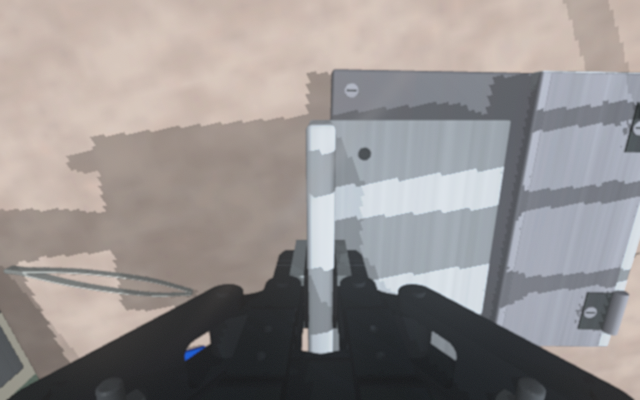

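View pics/s8.png

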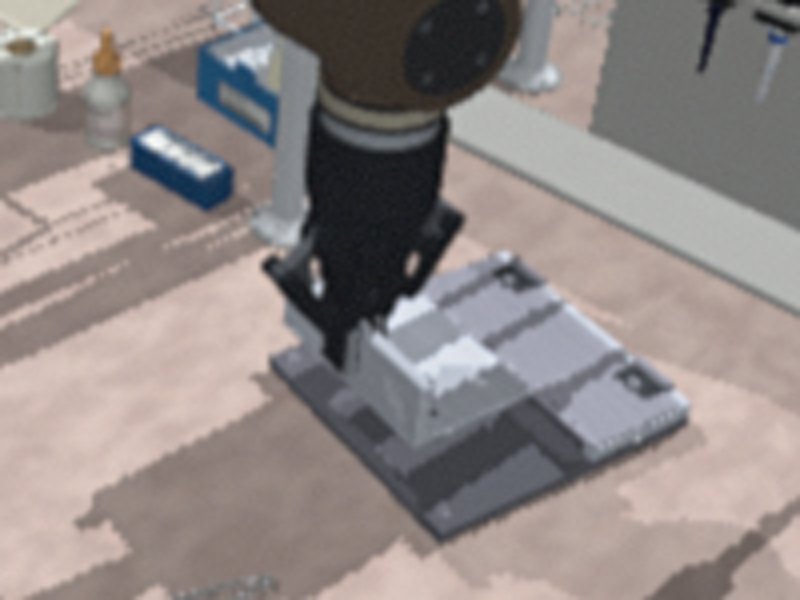

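View pics/t8.png

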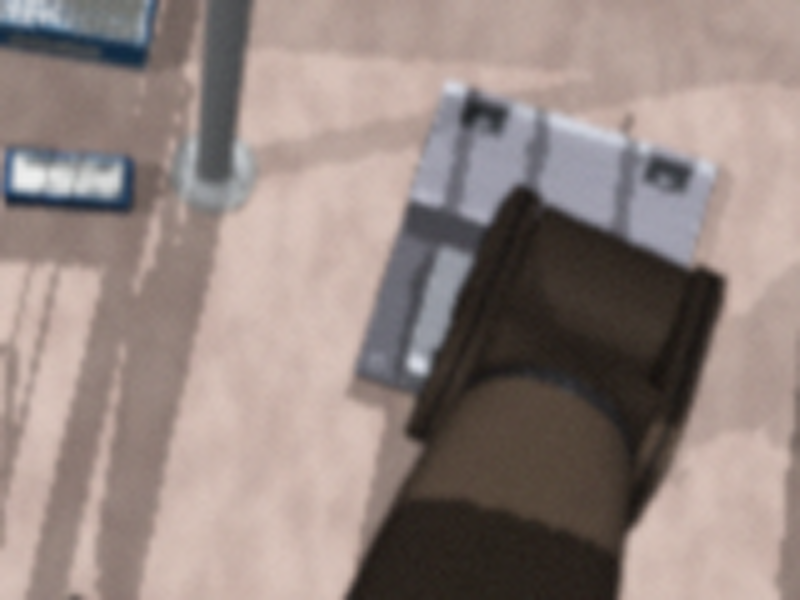

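The wrist view shows the strip held level over the board, with its plain edge at px x≈509, row 120. The apron front edge runs from (541,72) to (497,310), and the board's left side is at row ≈70. Next I'll take the alignment from depth.

```bash
cat > m.py <<'E'
from h import *
import pickle,sys
def load(n):
    i,s,d=pickle.load(open(n,"rb"));R=Ro.from_quat(s["tcp_rot"]);T=np.array(i["world_to_cam"]);K=np.array(i["camera_matrix"])
    v,u=np.mgrid[0:400,0:640];c=np.stack([(u-K[0,2])*d/K[0,0],(v-K[1,2])*d/K[1,1],d],-1)
    W=(c-T[:3,3])@T[:3,:3];return W,R.inv().apply((W-s["eef_pos"]).reshape(-1,3)).reshape(400,640,3)*1e3
E
python3 - <<'E'
from m import *
W,L=load("w8.pkl")
print("board left edge")
for u in (345,400,450,500,520,560,600):
    r=[v for v in range(40,120) if W[v,u,2]>.008][0]; print(u,r,np.round(L[r+1,u],1),np.round(W[r+2,u],4))
print("apron edge, strip edge")
for v in (80,100,115,130,150,180,210,240,280):
    r=[u for u in range(515 if v<122 else 480,570) if .020<W[v,u,2]<.04][:1]; 
    st=[u for u in range(420,540) if W[v,u,2]>.055]
    print(v,r,np.round(L[v,r[0]],1),np.round(W[v,r[0]],4),'strip',np.round(L[v,st[-1]],1) if st else '')
print([ (u,np.round(W[95,u,2],4)) for u in range(520,570,4)])
E
```

```text
board left edge
345 70 [89.5 15.9 46.3] [0.4828 0.0176 0.0122]
400 71 [88.9 48.4 46.6] [0.5142 0.0098 0.0118]
450 67 [92.3 81.8 57.7] [ 5.477e-01  5.500e-03 -3.000e-04]
500 72 [ 88.3 107.7  46.8] [ 0.5717 -0.0042  0.011 ]
520 71 [ 89.9 125.6  57.6] [ 0.5832 -0.0063  0.0111]
560 71 [ 87.6 135.1  35.1] [ 0.5971 -0.0109  0.0242]
600 72 [ 86.9 156.1  33.4] [ 0.6176 -0.0164  0.0254]
apron edge, strip edge
80 [539] [ 83.2 121.8  31.4] [ 0.5847 -0.0119  0.0257] strip 
100 [535] [ 72.6 121.4  31.4] [ 0.582  -0.0221  0.0257] strip 
115 [532] [ 64.5 122.   32.8] [ 0.5807 -0.0301  0.0243] strip [  68.1    1.1 -160.6]
130 [529] [ 56.1 121.7  32.9] [ 0.5785 -0.0382  0.0242] strip [ 58.8  85.9 -10.1]
150 [526] [ 44.7 121.3  31.9] [ 0.5756 -0.0492  0.0252] strip [  68.1    1.1 -160.6]
180 [520] [ 26.9 120.6  31.8] [ 0.5709 -0.0664  0.0253] strip [ 36.2  84.9 -11.5]
210 [515] [  8.4 120.1  31.1] [ 0.5662 -0.0844  0.026 ] strip [  68.1    1.1 -160.6]
240 [509] [-11.9 120.3  32.4] [ 0.5618 -0.1041  0.0246] strip [ 5.3 86.2 -9.1]
280 [502] [-39.1 119.1  30.8] [ 0.5544 -0.1304  0.0262] strip [-16.4  85.9  -9.7]
[(520, np.float64(0.0123)), (524, np.float64(0.0125)), (528, np.float64(0.0108)), (532, np.float64(0.0119)), (536, np.float64(0.0256)), (540, np.float64(0.026)), (544, np.float64(0.0253)), (548, np.float64(0.0253)), (552, np.float64(0.0258)), (556, np.float64(0.218)), (560, np.float64(0.0263)), (564, np.float64(0.0252)), (568, np.float64(0.025))]
```

The strip and apron edges are 34.5 mm apart. The board is turned about +0.02 rad in the tool frame, with its centreline within 1 mm of the strip's. Lowering to about 2.5 mm above the board, with the small turn.

Emit:
servo_tool(increments="0 0 0.01 0.1 0 1.5 0; 0 0 0.02 0.1 0 3 0; 0 0 0.02 0.1 0 4 0; 0 0 0.02 0.1 0 4.5 0; 0 0 0.02 0.1 0 4.8 0; 0 0 0.02 0.1 0 4.9 0; 0 0 0.02 0.1 0 4.9 0; 0 0 0.02 0.1 0 4.9 0")

```text
time: 8.55
eef_pos: [0.449, -0.0652, 0.0098]
tcp_rot: [0.789, 0.614, 0.0, 0.0]
contact_force: [0.1, -0.0, -0.6]
opening: 0.103
```

```bash
cat > look.py <<'E'
from m import *
n=sys.argv[1]
inc([.4475,-.0666,.0055],np.radians(-14.25))
i=ctrl.camera_info("wrist");s=ctrl.get_state()
p,d=ctrl.read_camera("wrist");cv2.imwrite(f"pics/{n}.png",p[:,:,::-1]);pickle.dump((i,s,d),open(n+".pkl","wb"))
W,L=load(n+".pkl")
for v in (130,150,180,210,240,270):
    r=[u for u in range(480,600) if L[v,u,2]<35 and .0215<W[v,u,2]<.04 and L[v,u,1]>15][:1]
    st=[u for u in range(400,r[0] if r else 560) if -16<L[v,u,2]<-5]
    print(v,'apron',np.round(L[v,r[0]],1) if r else '', 'strip',np.round(L[v,st[-1]],1) if st else '',np.round(W[v,st[-1]],4) if st else '')
E
python3 look.py w9
```

```text
turn [0.0012 0.0001 0.0009] shift cm [-0.17 -0.12  0.43]
eef [ 0.449  -0.0652  0.0098] tilt [ 1.1e-03 -4.0e-04 -1.0e+00] F [ 0.1 -0.  -0.6] t 8.55 op 0.103
130 apron [ 58.9  80.4 -12.2] strip [ 58.9  80.3 -11.4] [ 0.5414 -0.0278  0.0213]
150 apron [ 50.4 118.7 -14.9] strip [ 49.9  86.  -10.1] [ 0.5446 -0.0379  0.02  ]
180 apron [ 36.8 118.8 -14.4] strip [35.8 86.1 -9.5] [ 0.5412 -0.0516  0.0195]
210 apron [ 22.5 118.9 -14.4] strip [ 21.4  85.7 -10.6] [ 0.5373 -0.0655  0.0205]
240 apron [  7.2 119.2 -13.7] strip [  6.2  85.2 -11. ] [ 0.5331 -0.0801  0.021 ]
270 apron [ -8.1 118.6 -14.8] strip [-10.2  85.6 -10.7] [ 0.5295 -0.0961  0.0206]
```

View pics/w9.png

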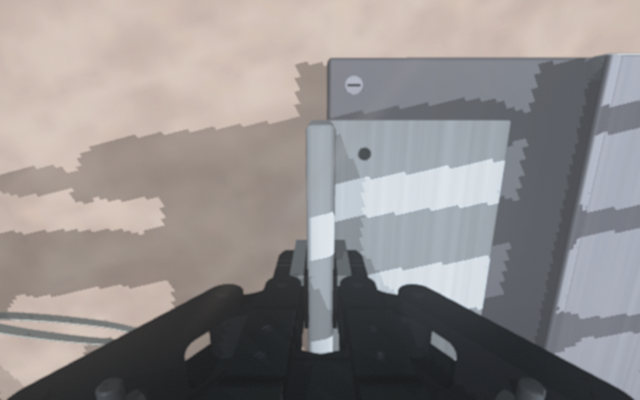

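Leg underside is about 4 mm above the board and square to the apron edge, with a 33 mm gap. Checking centring before sliding.

```bash
python3 - <<'E'
from m import *
W,L=load("w9.pkl")
for u in (345,400,450,500,560,600,615,630):
    r=[v for v in range(35,120) if W[v,u,2]>.009][0]; print(u,r,np.round(L[r,u],1),np.round(L[r+1,u],1),np.round(W[r+2,u],4))
for u in (360,420,480,500):
    r=[v for v in range(90,150) if L[v,u,2]<-7][0]; print("strip end",u,r,np.round(L[r,u],1))
E
```

```text
345 58 [89.9 12.4 -2.2] [89.6 12.4 -1.4] [0.4829 0.0182 0.0115]
400 58 [90.  37.2 -1.1] [89.5 37.1 -1.7] [0.507  0.0122 0.011 ]
450 58 [89.9 59.2 -2.2] [89.5 59.4 -2. ] [0.5287 0.0066 0.0114]
500 58 [90.1 82.6 -0.2] [89.5 82.  -1.5] [0.5503 0.001  0.0116]
560 58 [ 90.  109.3  -0.9] [ 89.5 108.8  -1.7] [ 0.5763 -0.0056  0.0118]
600 55 [ 90.3 122.   -7.3] [ 89.9 122.2  -7.2] [ 0.5893 -0.0084  0.0174]
615 54 [ 89.9 124.1 -12.4] [ 88.9 120.5 -16.9] [ 0.5878 -0.009   0.0267]
630 54 [ 89.9 130.5 -12.3] [ 89.2 128.3 -14.9] [ 0.5952 -0.0106  0.025 ]
strip end 360 120 [63.2 19.1 -8.9]
strip end 420 120 [63.2 46.2 -8.4]
strip end 480 120 [63.1 73.1 -8.6]
strip end 500 120 [63.1 82.  -8.8]
```

Square; the strip is 1.5–2 mm off centre. I'll lower 2 mm, shift 1.5 mm, and slide in 7.3 cm in gentle rows, pausing halfway to check.

Emit:
servo_tool(increments="0 0 0 0.1 0 0.1 0; 0 0 0 0.15 0 0.2 0; 0 0 0 0.15 0.5 0.2 0; 0 0 0 0.15 1.1 0.2 0; 0 0 0 0.15 1.7 0.2 0; 0 0 0 0.15 2.3 0.2 0; 0 0 0 0.15 2.9 0.2 0; 0 0 0 0.15 3.4 0.2 0; 0 0 0 0.15 3.8 0.2 0; 0 0 0 0.15 3.8 0.2 0")

```text
time: 9.43
eef_pos: [0.4868, -0.0733, 0.0074]
tcp_rot: [0.789, 0.614, 0.0, 0.0]
contact_force: [-0.4, -0.2, -1.5]
opening: 0.099
```

```bash
python3 look.py w10
```

```text
turn [0.001  0.0001 0.0007] shift cm [-0.32 -3.97  0.19]
eef [ 0.4868 -0.0733  0.0074] tilt [ 9.e-04 -4.e-04 -1.e+00] F [-0.4 -0.2 -1.5] t 9.43 op 0.099
130 apron [ 59.3  80.1 -17.5] strip [ 58.9  83.2 -11.1] [ 0.5818 -0.0366  0.0186]
150 apron [ 50.7  80.4 -16.8] strip [ 50.1  82.8 -11.8] [ 0.5793 -0.0451  0.0192]
180 apron [ 37.2  80.4 -16.3] strip [ 36.1  82.8 -11.1] [ 0.5759 -0.0586  0.0186]
210 apron [ 23.1  80.7 -16.1] strip [20.9 84.2 -9. ] [ 0.5735 -0.0737  0.0165]
240 apron [  8.9  80.1 -17.6] strip [  5.9  83.6 -10.4] [ 0.5692 -0.0881  0.0179]
270 apron [ -7.8  81.  -15.4] strip [-10.7  83.6  -9.8] [ 0.5652 -0.1042  0.0173]
```

View pics/w10.png

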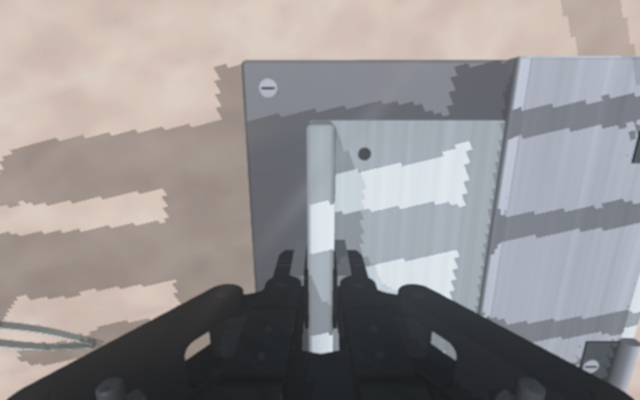

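The edge is just under the apron, which is undisturbed, and the strip is square. Continuing 3.5 cm.

Emit:
servo_tool(increments="0 0 0 0 0.4 0 0; 0 0 0 0 0.9 0 0; 0 0 0 0 1.4 0 0; 0 0 0 0 1.9 0 0; 0 0 0 0 2.4 0 0; 0 0 0 0 2.9 0 0; 0 0 0 0 3.3 0 0; 0 0 0 0 3.5 0 0; 0 0 0 0 3.5 0 0")

```text
time: 10.23
eef_pos: [0.5202, -0.0817, 0.0073]
tcp_rot: [0.789, 0.614, 0.0, 0.0]
contact_force: [-0.3, 0.3, -0.8]
opening: 0.106
```

```bash
python3 look.py w11
```

```text
turn [0.0004 0.0001 0.0008] shift cm [-0.32 -7.42  0.18]
eef [ 0.5202 -0.0817  0.0073] tilt [ 4.e-04 -1.e-04 -1.e+00] F [-0.3  0.3 -0.8] t 10.23 op 0.106
130 apron [ 59.2  69.7 -16.9] strip [ 58.9  47.3 -10.5] [ 0.5804 -0.0362  0.0178]
150 apron [ 50.7  70.9 -16.7] strip [ 50.   47.3 -11.2] [ 0.5783 -0.0448  0.0185]
180 apron [ 37.6  72.  -18. ] strip [ 36.   47.3 -10.5] [ 0.5748 -0.0583  0.0178]
210 apron [ 24.2  73.  -19.6] strip [ 21.2  47.6 -10.1] [ 0.5715 -0.0728  0.0174]
240 apron [  9.4  75.2 -19. ] strip [  5.9  47.3 -10.2] [ 0.5674 -0.0876  0.0175]
270 apron [ -6.9  78.1 -17.1] strip [ -9.9  47.2 -11.2] [ 0.5635 -0.1029  0.0185]
```

View pics/w11.png

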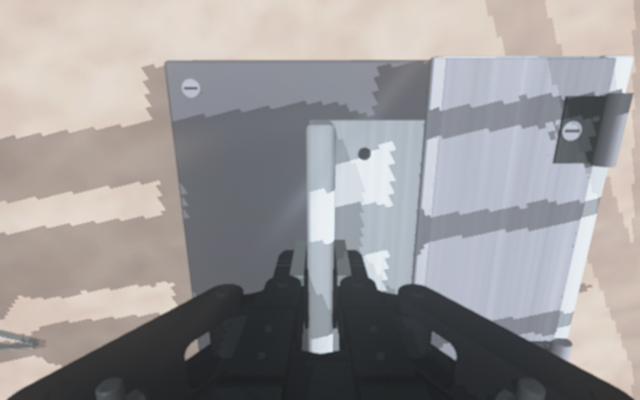

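The apron edge now lies at tool y≈46, so the strip edge is about 40 mm under it. Pressing down in small steps.

Emit:
servo_tool(increments="0 0 0 0 0 0.05 0; 0 0 0 0 0 0.1 0; 0 0 0 0 0 0.15 0; 0 0 0 0 0 0.15 0; 0 0 0 0 0 0.15 0")

```text
time: 10.7
eef_pos: [0.5195, -0.0814, 0.0057]
tcp_rot: [0.789, 0.614, -0.0, -0.0]
contact_force: [-0.4, 0.3, -1.4]
opening: 0.105
```

Emit:
servo_tool(increments="0 0 0 0 0 0.05 0; 0 0 0 0 0 0.05 0; 0 0 0 0 0 0.05 0; 0 0 0 0 0 0.05 0")

```text
time: 11.03
eef_pos: [0.5196, -0.0815, 0.0055]
tcp_rot: [0.789, 0.614, -0.0, -0.0]
contact_force: [-2.0, -0.1, 2.6]
opening: 0.105
```

Emit:
servo_tool(increments="0 0 0 0 0 0.03 0; 0 0 0 0 0 0.05 0; 0 0 0 0 0 0.05 0; 0 0 0 0 0 0.05 0")

```text
time: 11.37
eef_pos: [0.5197, -0.0815, 0.0055]
tcp_rot: [0.789, 0.614, -0.0, -0.0]
contact_force: [-4.1, 0.4, 6.6]
opening: 0.108
```

Emit:
servo_tool(increments="0 0 0 0 0 0.03 0; 0 0 0 0 0 0.05 0; 0 0 0 0 0 0.05 0; 0 0 0 0 0 0.05 0; 0 0 0 0 0 0.05 0; 0 0 0 0 0 0.05 0")

```text
time: 11.87
eef_pos: [0.5196, -0.0815, 0.0055]
tcp_rot: [0.789, 0.614, -0.0, -0.0]
contact_force: [-5.3, 1.3, 9.6]
opening: 0.108
```

```bash
python3 look.py w12; python3 - <<'E'
from m import *
print(ctrl.get_state()["contact_force"],ctrl.get_state()["wrist_torque"])
W,L=load("w12.pkl")
# leg plane fit
m=(L[:,:,2]>-16)&(L[:,:,2]<-6)&(L[:,:,1]>12)&(L[:,:,1]<43)&(L[:,:,0]>-10)&(L[:,:,0]<60)
P=W[m];A=np.c_[P[:,:2],np.ones(len(P))];c=np.linalg.lstsq(A,P[:,2],rcond=None)[0];print("leg plane",c[:2],"mean z",P[:,2].mean(),len(P))
for v in (90,105,150,180,210,240):
    a=[u for u in range(380,480) if .0215<W[v,u,2]<.035]; print(v,np.round(L[v,a[0]],1),np.round(W[v,a[0]:a[0]+12:3,2],4))
for u in (345,400): 
    r=[v for v in range(35,110) if .009<W[v,u,2]<.03][0]; print("board side",np.round(L[r,u],1))
    r=[v for v in range(90,150) if L[v,u,2]<-7][0]; print("strip end",np.round(L[r,u],1))
p,d=ctrl.read_camera("scene");cv2.imwrite("pics/s12.png",cv2.resize(p[150:300,280:480,::-1],None,fx=4,fy=4,interpolation=2))
E
```

```text
turn [-0.0011  0.0001  0.0009] shift cm [-0.32 -7.36  0.01]
eef [ 0.5196 -0.0815  0.0055] tilt [-1.1e-03  2.0e-04 -1.0e+00] F [-5.3  1.3  9.6] t 11.87 op 0.108
130 apron [ 59.4  68.6 -19.3] strip [58.8 48.9 -9.5] [ 0.5815 -0.0365  0.0149]
150 apron [ 51.1  69.5 -19.7] strip [ 50.   48.4 -10.6] [ 0.5788 -0.0449  0.0161]
180 apron [ 37.8  71.6 -18.9] strip [ 36.2  48.5 -11.1] [ 0.5755 -0.0583  0.0166]
210 apron [ 24.4  72.6 -20.3] strip [ 21.5  48.4 -10.7] [ 0.5718 -0.0726  0.0162]
240 apron [ 10.1  74.3 -20.6] strip [  6.2  48.5 -11.1] [ 0.5682 -0.0874  0.0165]
270 apron [ -5.6  76.9 -19.5] strip [-10.2  48.4 -10.7] [ 0.564  -0.1032  0.0161]
[-5.15758221  1.38058728 10.50502626] [ 0.20023418  0.80081064 -0.05154555]
leg plane [0.00053809 0.00092852] mean z 0.015950152215700314 8814
90 [ 75.5  46.4 -18.5] [0.0239 0.0263 0.0263 0.0251]
105 [ 69.6  46.3 -18.9] [0.0243 0.026  0.0258 0.0265]
150 [ 51.1  45.9 -19.9] [0.0253 0.0265 0.0269 0.0266]
180 [ 38.   46.2 -19.8] [0.0253 0.0259 0.0271 0.0268]
210 [ 23.9  46.4 -18.4] [0.0239 0.0269 0.027  0.0265]
240 [ 10.   46.1 -20.1] [0.0255 0.0271 0.0266 0.0257]
board side [88.6 12.1 -5.8]
strip end [76.1 12.3 -7. ]
board side [88.7 36.3 -5.2]
strip end [75.2 36.5 -8.1]
```

View pics/w12.png

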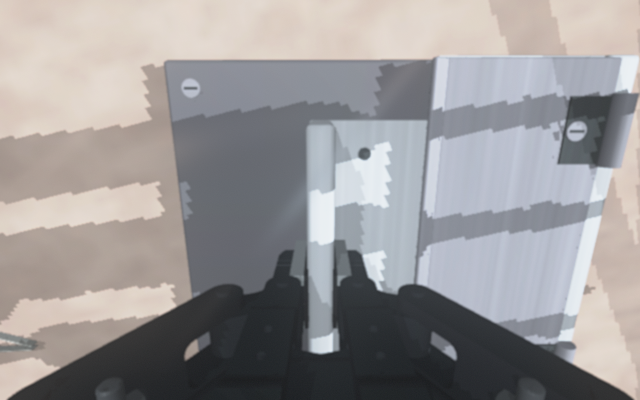

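View pics/s12.png

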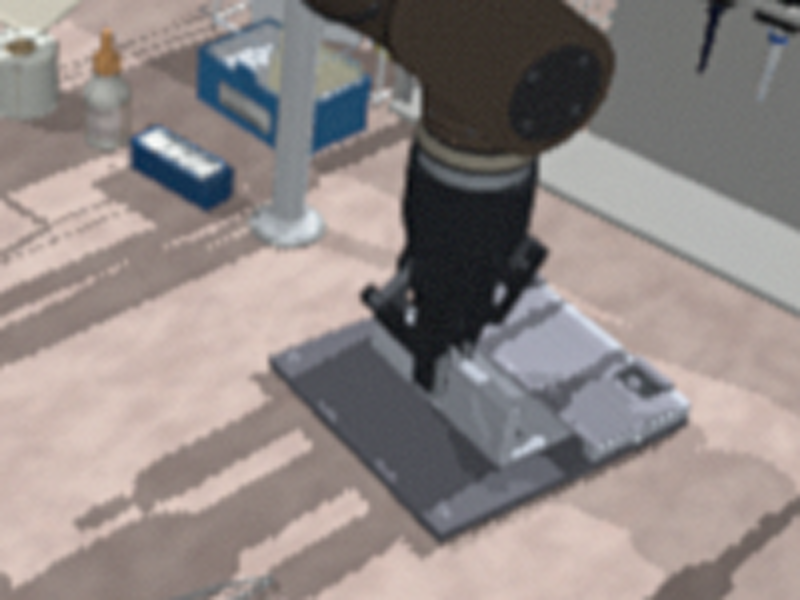

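The checks agree: leg top at z=0.016 and level to 0.001 rad, edge 40 mm under, about 0.5 mm off centre, apron down, and about 10 N measured. Signing off.

```bash
python3 -c "
from plant import ctrl
print(ctrl.sign_off())
s=ctrl.get_state();print(s['time'],s['contact_force'],s['opening'])"
```

```text
the job is handed in; nothing more can be done
None
the job is handed in; nothing more can be done
```

The wider strip is tucked under the apron and pressed flat, and I handed the job in at about 12 s with the gripper still holding and pressing it. `sign_off` gives no verdict, so what follows is from my own last checks.

- **Position:** the plain edge is about 40 mm under the apron's front edge, square to within about 0.01 rad, and about 0.5 mm off centre.
- **Flatness:** the leg's top face is at 16 mm (board 12 mm plus 4 mm) and level to about 0.001 rad.
- **Apron:** it stayed down; its front-edge height did not change measurably.
- **Force and grip:** the last reading was about 10 N downward, with a side force of about 5 N. The jaws stand at 0.108 opening (about 9 mm) with 80 N grip set.
- **Other items:** the path stayed clear of the narrower strip and the bystanders. I did not measure their positions afterwards.

**Disagreements:**
- The first grasp closed on top of the upstand, pressing it with about 5 N. Depth images showed the fingertips about 35 mm farther back along the tool than the interface text gives. I used the measured offset from then on, and the second grasp held.
- In the last check, the measurement of the strip's end gave about 75 mm instead of 63 mm. That script's height threshold had picked up the board, so I took the centring from the earlier check and the unchanged picture.

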